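# Raise the heavy flap of the gluing press with its lever

## Task

A wooden block has been left under the rubber grip of the small gluing press's lever and stops it from going down. Without gripping or lifting anything, push the block along the table until it is clear of the lever, then press the grip of the lever right down to the table with the fingertips, so that the heavy flap at the lever's short end stands fully raised. Finish while still holding the lever down; raise the flap only through the lever, without touching it, and leave the things standing and lying around undisturbed.

Things in the scene. Friction and masses are not known exactly. Their poses are not given: they have to be found in the camera images.
- press: The gluing press, fixed to the table: a plywood base plate 205 x 130 x 12 mm with a steel saddle, two hinge posts and a steel flap 143 x 112 mm with a weight on it, 71 mm high while shut. Origin on the table top under the saddle; x runs from the lever's grip through the saddle towards the flap, z up. The base spans x -30 to +175 mm and y -65 to +65 mm; the saddle and hinge posts reach 58 mm high.
- saddle (a point): Bottom of the notched steel saddle of the press where the lever's pin lies: the pin's axis at rest, 40 mm above the table, straight above the press's origin. Axes as the press.
- lever_pin (a point): Middle of the pivot pin of the lever. The lever is a loose steel bar 24 mm wide and 8 mm thick that only rests in the saddle by this pin (0.3 kg); its short end (60 mm, towards +x of the press) lies under the flap, its long end (217 mm, towards -x) slopes up to the grip. Its y axis is the pin's axis; at rest its axes are parallel to the press's.
- lever_grip (a point): Middle of the top face of the black rubber grip at the long end of the lever, 188 mm from the pin; the grip is 66 mm long (33 mm each way along the lever, roughly), 30 mm wide, 12 mm thick. At rest this point is about 58 mm above the table. Pressing it takes about 3 to 6 N and it goes down about 42 mm in an arc about the pin, until the end of the grip meets the table (this point is then about 16 mm above the table). Unpressed, it comes up again by the weight of the flap.
- block_center (a point): Centre of the loose wooden block, 30 mm (its x) x 100 mm (its y) x 28 mm high, 0.1 kg, lying flat on the table. It lies across the lever direction with one end, about 20 to 25 mm of its length, beneath the grip, and sticks out on the lever's -y side (-y of the press). It slides when pushed; it does not touch the lever at the start (about 15 mm of gap above it).
- flap (a joint): Angle of the heavy steel flap (0.9 kg), hinged beside the saddle: 0 = shut, grows as it opens. About 0.29 with the lever right down, about 0.15 at most while the block is still under the grip.
- flap_edge (a point): Middle of the free edge of the flap, 150 mm from its hinge axis, about 50 mm above the table while shut.
- lever: The whole lever; origin at its pivot pin, as lever_pin.
- block: The whole wooden block; origin in the middle of its underside.
- pot: A small round white-capped paint pot, 38 mm across, 42 mm high, standing on the far (+y) side of the lever; origin under its middle. To be left alone.
- glue: A small white bottle with a green cap, 30 mm across, 61 mm high, standing on the +y side of the press; origin under its middle. To be left alone.
- file: A needle file with a red handle, 154 mm long, 10 mm thick, lying on the +y side of the lever's grip; origin under its middle. To be left alone.
Mind the look-alikes: they are no part of the job. Several things look just like the block: the one meant starts nearest to the robot's base.

How it is judged:
By the outcome, as a careful person would: the job done as asked, in the order asked, and still so for the second after the job is handed in, while the arm keeps its last pose, push and grip.
It also fails if it takes over 45 s, if anything falls off the work surface, if the arm or the gripper's body presses on something with over 40 N, if the wrist force passes 120 N, or if a joint passes its speed limit or range.

## Robot

A 6-joint arm with a two-finger parallel gripper is mounted at the origin on the work surface; the furniture and walls round the work are solid. World frame = base frame: x ahead of the robot, y to its left, z up, the work surface at z = 0. Lengths are in m, angles in rad, forces in N, time in s.
With the tool pointing down it reaches from about 0.3 to 0.75 m from the base axis. Payload 8.5 kg.
Tool frame: the origin (TCP) lies on the mounting face of the last link; the fingertips stand 173 mm ahead of it and the grasp point (between the pads) lies 155 mm ahead of it (arm.tcp_to_grasp is the distance from the TCP to the grasp point, in m); z points along the fingers, y is the direction in which the jaws open and shut (so a half turn about z gives the same grasp; the last joint's range is limited). The gripper opens to 85 mm and grips with 20 to 120 N. Pads are 22 mm wide; open, the fingers measure 114 mm over their backs; the gripper's body (76 mm by 85 mm) begins 54 mm behind the grasp point. The pads swing forward as they close: fully open they stand 13 mm farther back than shut.
Start: joints at [-1.404, 0.381, 1.297, -0, 1.464, -0.215], TCP at [0.205, -0.51, 0.405] pointing down, gripper open.
Joint ranges: [-3.11, 3.11], [-0.89, 2.33], [0.22, 2.48], [-1.42, 4.56], [0.17, 2.85], [-2.88, 2.88]. Speed limits (rad/s): [2.39, 2.39, 3.14, 3.14, 3.14, 3.14].

## Interface

Orientations are given as a rotation vector (axis times angle).
In Python, from cell import arm gives the robot as it stands.
- The arm moves only by the tool play_rows, never from a script. Its argument "rows" is a list of rows, each a list of 5 numbers: the shift along the tool's x, y, z scaled (see below), then the turn about the tool's z scaled (see below), then the opening, from 0 (shut) to 1 (fully open). In form: [[tx, ty, tz, roll, grip], ...]. A call has 1 to 20 rows; each row shifts and turns the commanded pose from where the row before left it, along the tool's axes as they then stand; what a row does not reach is not made up. The controller multiplies each number of a shift by 150 mm and each number of a turn by 180 degrees. A row lasts 1/12 s, in which the tool goes at most 41.7 mm and 7.16 degrees, less where a joint would pass 70% of its speed; a pose out of reach is approached as far as the arm can. A call with a number of a shift or a turn outside -1 to 1 is refused whole. A call with a gripper value outside its range is refused whole. The fingers move at their own pace and stop on an object; "newtons" is the grip in N (left out, the last holds). Time passes only in rows, so rows that do not move let the fingers close. It gives the time, the measured TCP pose, the force and the opening at its end, in the units of the state.
- arm.state(): the state, without advancing time (a new reading comes with each control period).
- arm.snapshot(name): name is "scene" or "top" or "wrist"; returns (picture, depth): 384x512x3 uint8, red, green, blue; 384x512 float32, m along the optical axis (not along the pixel's ray), 0 where there is no reading.
- arm.calibration(name): a dict with "fx", "fy", "cx", "cy" (pixels), "camera_from_world" (4x4, takes a point from world to camera coordinates). Camera axes: x right, y up, looking along -z (the intrinsics and any distortion apply to the point x, -y, -z); pixel columns grow to the right and rows downward; lengths in m; the calibration is good to about 2 mm. The wrist camera is an equidistant fisheye: a pixel r from the principal point sees the ray r / f radians off the axis. A picture is of the moment at which its call begins: read the wrist's pose just before it. calibration takes no time and is no camera call; for the wrist camera it gives the pose at the moment of the call.
- arm.job_done(): hands the job in, once; it reports no verdict.
The state is a dict: "time_s": time; "q": joint angles; "joint_velocities": joint speeds; "joint_efforts": joint torques, N m; "tool_pos": TCP position; "tool_rot": TCP orientation; "wrist_force": force on the tool from outside, world axes, zero at the start; "ft_torque": the same for the moment, N m; "width": opening from 0.0 (shut) to 1.0 (fully open).
Only numpy, scipy, OpenCV 4.12 (cv2) and the standard library are available. Lean on these libraries where they do the work, as an engineer would, in place of code of your own. Each camera call takes 0.05 s, during which the arm holds its last target.

## Working session

There is one attempt and no reset: what is moved stays moved. The work goes in short steps, Python scripts to look and compute and a tool call to move; the robot and the scene stay as the last step left them, time stands still between calls to the robot, and variables do not carry over. Pictures are saved under pics/ and viewed, and the job is handed in when it is done.

Besides the shell and the picture viewer there is one more tool, called after ">>>" by a JSON object that holds its "api" and its "payload", one argument or row to a line. play_rows: Moves the arm, as the interface text tells. Its arguments: {"type":"object","properties":{"rows":{"type":"array","items":{"type":"array","items":{"type":"number"}}},"newtons":{"type":"number"}},"required":["rows"]}

```bash
mkdir -p pics; ls
python3 - <<'E'
from cell import arm
import cv2,numpy as np
s=arm.state();print(s)
for n in("scene","top"):
    p,d=arm.snapshot(n);cv2.imwrite(f"pics/{n}0.png",p[:,:,::-1]);np.save(f"{n}0.npy",d)
    print(n,arm.calibration(n))
E
```

```text
pics
{'time_s': 0.0, 'q': array([-1.40431544e+00,  3.81187385e-01,  1.29826999e+00, -3.68538833e-06,
        1.46361892e+00, -2.15319139e-01]), 'joint_velocities': array([-0.00050362, -0.0001882 ,  0.00096059, -0.0001973 , -0.001444  ,
        0.00037843]), 'joint_efforts': array([-1.30330747e-03, -4.48467028e+01, -2.31276995e+01, -2.37395470e-04,
        4.84433142e-03, -1.30041066e-06]), 'tool_pos': array([ 0.20490436, -0.51035048,  0.40411311]), 'tool_rot': array([-3.08306559e+00, -5.95813234e-01, -5.11251500e-05]), 'wrist_force': array([ 0.86905135, -0.20989883, -0.23065397]), 'ft_torque': array([ 0.02614711, -0.0218478 , -0.0216663 ]), 'width': 1.0001645461404833}
scene {'fx': 386.6459105606366, 'fy': 386.6459105606366, 'cx': 260.3147890876131, 'cy': 195.50762348720966, 'camera_from_world': array([[-0.66396511, -0.74773751,  0.00623997,  0.46978391],
       [ 0.55940074, -0.49115643,  0.66770964, -0.30081537],
       [-0.49620675,  0.44682655,  0.74439566, -0.93890899],
       [ 0.        ,  0.        ,  0.        ,  1.        ]])}
top {'fx': 472.82847657840045, 'fy': 472.82847657840045, 'cx': 259.7407137982857, 'cy': 193.09693157870694, 'camera_from_world': array([[-2.55290253e-02, -9.99660359e-01, -5.23795868e-03,
         1.62809667e-01],
       [ 9.83961198e-01, -2.60527608e-02,  1.76469869e-01,
        -5.67987987e-01],
       [-1.76546396e-01, -6.48844339e-04,  9.84292106e-01,
        -1.70789394e+00],
       [ 0.00000000e+00,  0.00000000e+00,  0.00000000e+00,
         1.00000000e+00]])}
```

View pics/scene0.png

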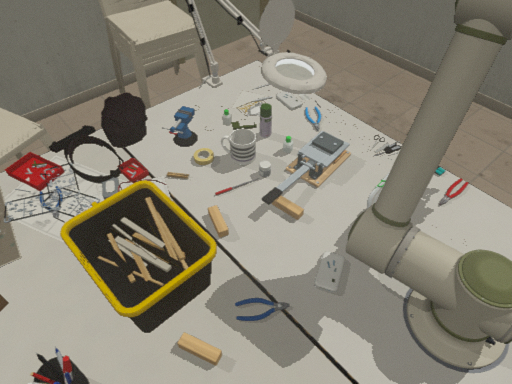

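View pics/top0.png

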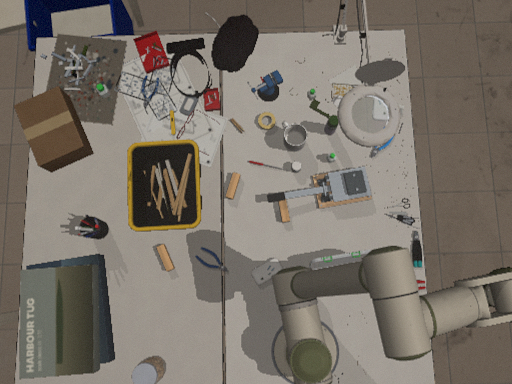

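Run:
```python
import cv2,numpy as np
a=cv2.imread("pics/top0.png")[140:240,220:390];cv2.imwrite("pics/topc.png",cv2.resize(a,None,fx=4.7,fy=4.7,interpolation=cv2.INTER_CUBIC))
a=cv2.imread("pics/scene0.png")[120:230,200:360];cv2.imwrite("pics/scenec.png",cv2.resize(a,None,fx=5,fy=5,interpolation=cv2.INTER_CUBIC))
```

```text
(no output)
```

View pics/topc.png

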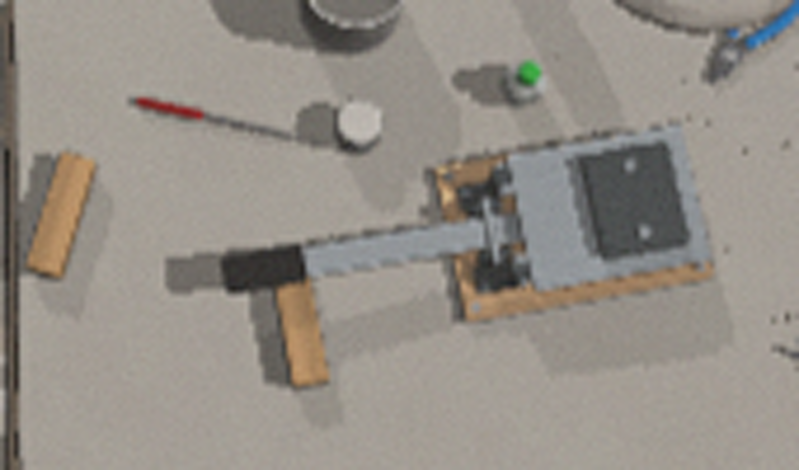

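View pics/scenec.png

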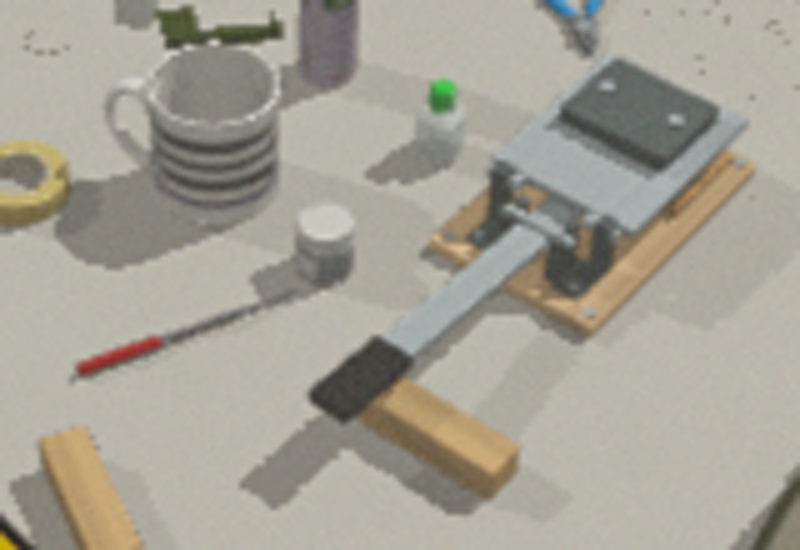

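```bash
cat > h.py <<'E'
import numpy as np
from cell import arm
from scipy.spatial.transform import Rotation as R
def ray(n,u,v,z):
    c=arm.calibration(n);T=np.linalg.inv(c["camera_from_world"])
    d=T[:3,:3]@np.array([(u-c["cx"])/c["fx"],-(v-c["cy"])/c["fy"],-1]);o=T[:3,3]
    return o+d*(z-o[2])/d[2]
E
python3 - <<'E'
from h import *
import cv2
for n,(r0,r1,c0,c1) in dict(top=(185,225,262,295),scene=(185,222,258,308)).items():
    a=cv2.imread(f"pics/{n}0.png");h=cv2.cvtColor(a,cv2.COLOR_BGR2HSV).astype(int)
    for nm,m,z in(("wood",(h[...,1]>85)&(h[...,2]>110)&(h[...,0]<25),.028),("black",(h[...,2]<70),.058)):
        w=np.zeros(m.shape,np.uint8);w[r0:r1,c0:c1]=m[r0:r1,c0:c1]
        k,l,st,ce=cv2.connectedComponentsWithStats(w);i=1+np.argmax(st[1:,4])
        pts=np.argwhere(l==i)[:,::-1].astype(np.float32)
        b=cv2.boxPoints(cv2.minAreaRect(pts))
        print(n,nm,st[i],ce[i],ray(n,*ce[i],z).round(4))
        print([ray(n,*q,z)[:2].round(4).tolist() for q in b])
# press points from top crop px/4.7
f=lambda u,v:(220+u/4.7,140+v/4.7)
for nm,u,v,z in(("gripEnd",225,273,.062),("bar at grip",304,262,.055),("bar at saddle",480,236,.042),("pin",492,230,.044),("base c1",430,168,.012),("base c2",465,318,.012),("base c3",714,272,.012)
 ,("blk a",278,288,.028),("blk b",313,283,.028),("blk c",328,381,.028),("blk d",294,388,.028),("pot",359,122,.042),("filetip",300,137,.005),("filehandle",132,100,.005),("blk2",62,215,.028)):
    print(nm,ray("top",*f(u,v),z)[:2].round(4))
f=lambda u,v:(200+u/5,120+v/5)
for nm,u,v,z in(("blk c",518,450,.028),("blk d",488,478,.028),("d bottom",485,498,0),("grip corner",311,393,.06),("grip corner2",343,412,.06),("grip c3",412,358,.055),("grip c4",375,337,.055)):
    print("S",nm,ray("scene",*f(u,v),z)[:2].round(4))
print(R.from_rotvec(arm.state()["tool_rot"]).as_matrix().round(3))
E
```

```text
top wood [279 199  11  23 164] [283.7804878  210.71341463] [0.5068 0.0598 0.028 ]
[[0.5464, 0.0806], [0.5512, 0.0529], [0.4694, 0.0397], [0.4647, 0.0671]]
top black [267 192  18  10 131] [275.60305344 196.75572519] [0.5555 0.0897 0.058 ]
[[0.5652, 0.1228], [0.574, 0.0607], [0.5453, 0.057], [0.5365, 0.119]]
scene wood [272 196  31  23 336] [288.10416667 206.61309524] [0.5066 0.0692 0.028 ]
[[0.5475, 0.0971], [0.5647, 0.055], [0.4669, 0.0418], [0.4525, 0.0827]]
scene black [263 189  19  15  90] [271.4        196.04444444] [0.5506 0.0967 0.058 ]
[[0.5601, 0.1249], [0.5731, 0.0614], [0.5437, 0.0646], [0.5318, 0.1272]]
gripEnd [0.5506 0.1185]
bar at grip [0.5589 0.0558]
bar at saddle [ 0.5784 -0.0856]
pin [ 0.5826 -0.0951]
base c1 [ 0.6412 -0.0517]
base c2 [ 0.5172 -0.0742]
base c3 [ 0.5494 -0.2767]
blk a [0.543  0.0759]
blk b [0.5463 0.0478]
blk c [0.4673 0.0387]
blk d [0.4624 0.0659]
pot [0.6741 0.007 ]
filetip [0.6715 0.0529]
filehandle [0.7064 0.1899]
blk2 [0.607  0.2476]
S blk c [0.4674 0.0442]
S blk d [0.4642 0.0724]
S d bottom [0.4692 0.0668]
S grip corner [0.5596 0.1246]
S grip corner2 [0.5367 0.1205]
S grip c3 [0.544  0.0584]
S grip c4 [0.5709 0.0633]
[[ 0.928  0.373 -0.   ]
 [ 0.373 -0.928  0.001]
 [ 0.    -0.001 -1.   ]]
```

>>> {"api": "play_rows", "payload": {
  "rows": [
    [0.16,-0.124,0,0,0.25],
    [0.16,-0.124,0,0,0.25],
    [0.16,-0.124,0,0,0.25],
    [0.16,-0.124,0,0,0.25],
    [0.16,-0.124,0,0,0.25],
    [0.16,-0.124,0,0,0.25],
    [0.16,-0.124,0,0,0.25],
    [0.16,-0.124,0,0,0.25],
    [0.16,-0.124,0,0,0.25],
    [0.16,-0.124,0,0,0.25],
    [0.16,-0.124,0,0,0.25],
    [0.16,-0.124,0,0,0.25],
    [0.16,-0.124,0,0,0.25],
    [0.16,-0.124,0,0,0.25],
    [0.16,-0.124,0,0,0.25],
    [0.16,-0.124,0,0,0.25],
    [0.16,-0.124,0,0,0.25],
    [0.16,-0.124,0,0,0.25],
    [0.16,-0.124,0,0,0.25],
    [0.16,-0.124,0,0,0.25]
  ]
}}

```text
time_s: 1.77
tool_pos: [0.5123, 0.0152, 0.4045]
tool_rot: [-3.084, -0.596, 0.001]
wrist_force: [-0.6, -0.5, 1.0]
width: 0.258
```

>>> {"api": "play_rows", "payload": {
  "rows": [
    [0,0,0.05,-0.0356,0.25],
    [0,0,0.05,-0.0356,0.25],
    [0,0,0.05,-0.0356,0.25],
    [0,0,0.05,-0.0356,0.25],
    [0,0,0.05,-0.0356,0.25],
    [0,0,0.05,-0.0356,0.25],
    [0,0,0.05,-0.0356,0.25],
    [0,0,0.05,-0.0356,0.25],
    [0,0,0.05,-0.0356,0.25],
    [0,0,0.05,-0.0356,0.25],
    [0,0,0.05,-0.0356,0.25],
    [0,0,0.05,-0.0356,0.25],
    [0,0,0,0,0.25],
    [0,0,0,0,0.25]
  ]
}}

```text
time_s: 2.93
tool_pos: [0.5118, 0.0137, 0.3145]
tool_rot: [-2.048, -2.381, 0.001]
wrist_force: [0.2, 0.5, -0.0]
width: 0.251
```

Run:
```python
from h import *
import cv2
s=arm.state();M=R.from_rotvec(s["tool_rot"]).as_matrix();print(s["tool_pos"],M.round(3),s["width"],s["q"])
d=np.array([.5126,.0155,.28])-s["tool_pos"];print((M.T@d)/.15)
for n in("scene","wrist","top"):
    p,_=arm.snapshot(n);cv2.imwrite(f"pics/{n}1.png",p[:,:,::-1])
```

```text
[0.51175005 0.01367731 0.31445813] [[-0.149  0.989 -0.001]
 [ 0.989  0.149  0.   ]
 [ 0.    -0.001 -1.   ]] 0.2512082313206011 [-2.04864802e-01  4.03045343e-01  1.54717102e+00 -1.20555579e-05
  1.19253731e+00 -3.54618885e-01]
[0.01107968 0.00766686 0.22971699]
```

View pics/wrist1.png

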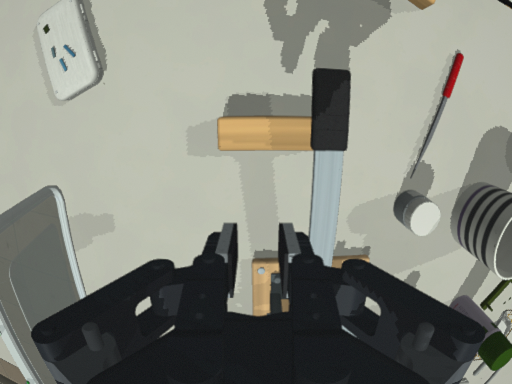

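View pics/scene1.png

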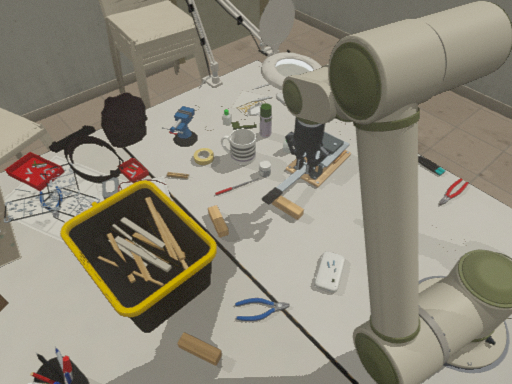

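```bash
cat >> h.py <<'E'
def wray(u,v,z,c=None):
    c=c or arm.calibration("wrist");T=np.linalg.inv(c["camera_from_world"])
    x,y=(u-c["cx"]),(v-c["cy"]);r=np.hypot(x,y);t=r/c["fx"]
    k=np.sin(t)/max(r,1e-9);d=T[:3,:3]@np.array([x*k,-y*k,-np.cos(t)]);o=T[:3,3]
    return o+d*(z-o[2])/d[2]
X=np.array([.151,-.9885,0]);Y=np.array([.9885,.151,0])
E
python3 - <<'E'
from h import *
for nm,u,v,z in(("blk near-far",218,117,.028),("blk near-sad",218,150,.028),("blk edge at grip, sad",312,150,.028),("grip end L",314,70,.062),("grip end R",351,70,.062),("grip base L",312,150,.052),("grip base R",348,150,.052),("bar L",312,240,.046),("bar R",335,240,.046),("base corner",253,260,.012)):
    print(nm,wray(u,v,z)[:2].round(4))
s=arm.state();M=R.from_rotvec(s["tool_rot"]).as_matrix()
print("fwd",arm.calibration("wrist"))
E
```

```text
blk near-far [0.4703 0.0675]
blk near-sad [0.474 0.039]
blk edge at grip, sad [0.5552 0.0513]
grip end L [0.5397 0.1152]
grip end R [0.5679 0.1214]
grip base L [0.5503 0.054 ]
grip base R [0.5798 0.059 ]
bar L [ 0.5675 -0.0252]
bar R [ 0.5887 -0.0227]
base corner [ 0.5207 -0.0714]
fwd {'fx': 297.3186396354542, 'fy': 297.3186396354542, 'cx': 257.6104784439804, 'cy': 188.16006911739865, 'camera_from_world': array([[ 9.88867021e-01,  1.48799428e-01,  8.63231595e-04,
        -5.09061219e-01],
       [-1.43278860e-01,  9.53713138e-01, -2.64390656e-01,
         7.13864591e-02],
       [-4.01644537e-02,  2.61323517e-01,  9.64415282e-01,
        -2.74070068e-01],
       [ 0.00000000e+00,  0.00000000e+00,  0.00000000e+00,
         1.00000000e+00]])}
```

>>> {"api": "play_rows", "payload": {
  "rows": [
    [0,0,0.13,0,0.25],
    [0,0,0.13,0,0.25],
    [0,0,0.13,0,0.25],
    [0,0,0.13,0,0.25],
    [0,0,0.13,0,0.25],
    [0,0,0.1,0,0.25],
    [0,0,0.08,0,0.25],
    [0,0,0.05,0,0.25],
    [0,0,0,0,0.25],
    [0,0,0,0,0.25]
  ]
}}

```text
time_s: 3.92
tool_pos: [0.512, 0.0137, 0.1831]
tool_rot: [2.046, 2.384, 0.0]
wrist_force: [0.3, -0.1, 0.3]
width: 0.25
```

Run:
```python
from h import *
import cv2
s=arm.state();print(s["tool_pos"],s["wrist_force"])
for n in("scene","wrist"):
    p,_=arm.snapshot(n);cv2.imwrite(f"pics/{n}2.png",p[:,:,::-1])
```

```text
[0.51195557 0.01365467 0.18306333] [ 0.33798401 -0.13648661  0.27567318]
```

View pics/wrist2.png

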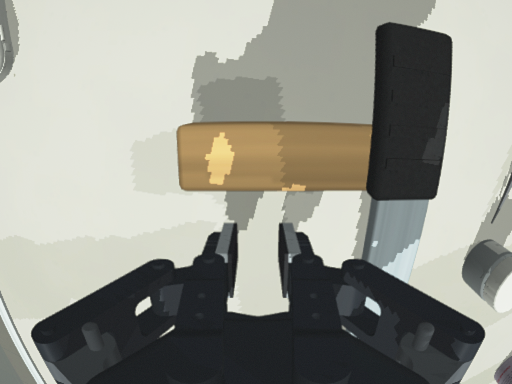

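>>> {"api": "play_rows", "payload": {
  "rows": [
    [0,0.053,0,0,0.25],
    [0.04,0,0,0,0.25],
    [0.04,0,0,0,0.25],
    [0.04,0,0,0,0.25],
    [0.03,0,0,0,0.25],
    [0.03,0,0,0,0.25],
    [0.04,0,0,0,0.25],
    [0.04,0,0,0,0.25],
    [0.04,0,0,0,0.25],
    [0.04,0,0,0,0.25]
  ]
}}

```text
time_s: 4.85
tool_pos: [0.5117, 0.0657, 0.1829]
tool_rot: [2.045, 2.384, -0.0]
wrist_force: [-2.7, -5.0, 4.5]
width: 0.248
```

Run:
```python
from h import *
import cv2
s=arm.state();print(s["tool_pos"],s["wrist_force"])
for n in("scene","wrist"):
    p,_=arm.snapshot(n);cv2.imwrite(f"pics/{n}3.png",p[:,:,::-1])
```

```text
[0.51167235 0.06571571 0.18291141] [-2.67387752 -5.00531766  4.51229032]
```

View pics/wrist3.png

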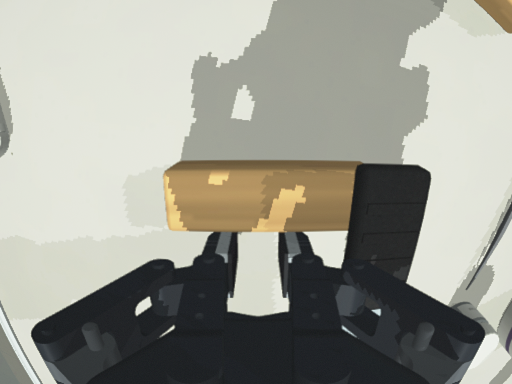

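Run:
```python
import cv2
a=cv2.imread("pics/scene3.png")[90:230,210:350];cv2.imwrite("pics/scene3c.png",cv2.resize(a,None,fx=4.2,fy=4.2,interpolation=cv2.INTER_CUBIC))
```

```text
(no output)
```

View pics/scene3c.png

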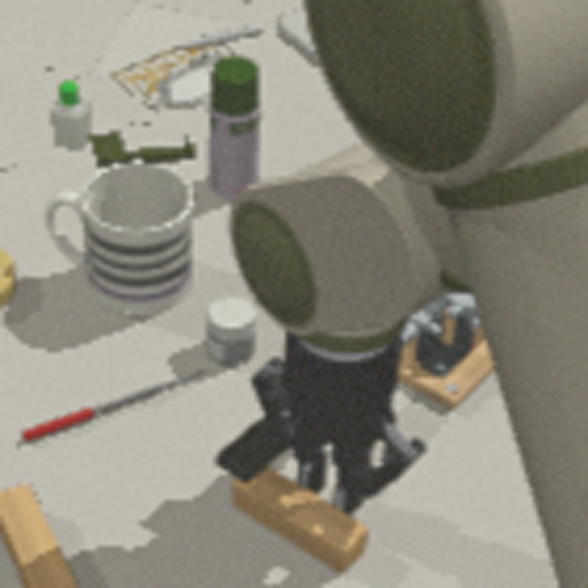

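>>> {"api": "play_rows", "payload": {
  "rows": [
    [-0.02,0,0,0,0.25],
    [0,-0.06,-0.055,0,0.25],
    [0,0,0,0,0.25],
    [0,0,0,0,0.25]
  ]
}}

```text
time_s: 5.28
tool_pos: [0.5031, 0.0607, 0.1914]
tool_rot: [2.046, 2.384, 0.001]
wrist_force: [-0.3, -0.3, 0.1]
width: 0.248
```

Run:
```python
from h import *
import cv2
s=arm.state();print(s["tool_pos"],s["wrist_force"])
for n in("scene","wrist"):
    p,_=arm.snapshot(n);cv2.imwrite(f"pics/{n}4.png",p[:,:,::-1])
a=cv2.imread("pics/scene4.png")[90:230,210:350];cv2.imwrite("pics/scene4c.png",cv2.resize(a,None,fx=4.2,fy=4.2,interpolation=cv2.INTER_CUBIC))
```

```text
[0.50312587 0.06068337 0.19135433] [-0.29500934 -0.32688136  0.14461572]
```

View pics/wrist4.png

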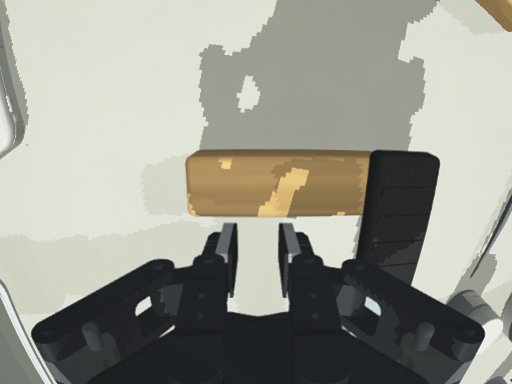

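View pics/scene4c.png

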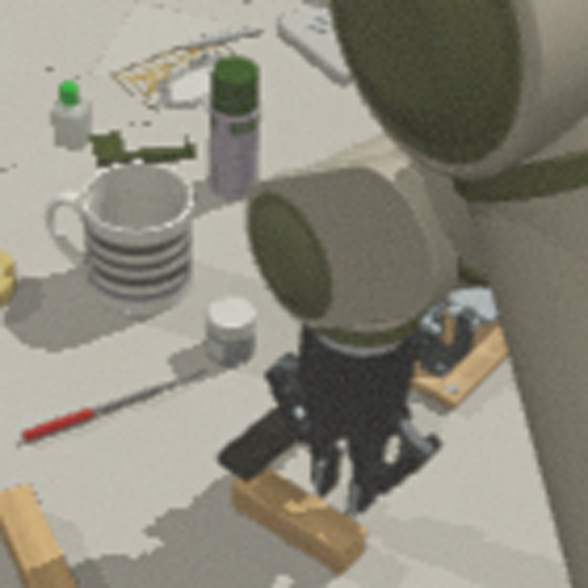

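>>> {"api": "play_rows", "payload": {
  "rows": [
    [-0.03,0,0,0,0],
    [0,0,0,0,0],
    [0,0,0,0,0],
    [0,0,0,0,0],
    [0,0,0,0,0]
  ]
}}

```text
time_s: 5.8
tool_pos: [0.5041, 0.0565, 0.1909]
tool_rot: [-2.045, -2.385, 0.0]
wrist_force: [0.0, 1.1, -0.3]
width: 0.0
```

Run:
```python
from h import *
import cv2
s=arm.state();print(s["tool_pos"],s["wrist_force"],s["width"])
p,_=arm.snapshot("wrist");cv2.imwrite("pics/wrist5.png",p[:,:,::-1])
for nm,u,v,z in(("near far-face",187,150,.028),):pass
```

```text
[0.5041008  0.05649224 0.19089692] [ 0.04179563  1.10987897 -0.25869163] 0.00013864686955655407
```

View pics/wrist5.png

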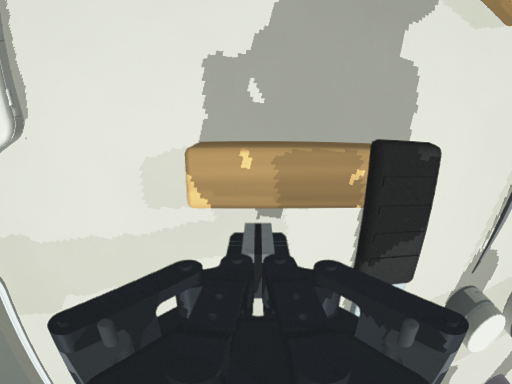

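Run:
```python
from h import *
t=arm.state()["tool_pos"]
for nm,u,v,z in(("near far",187,149,.028),("near sad",189,206,.028),("grip end L",375,141,.062),("grip end R",440,147,.062),("gripbase L",360,278,.053)):
    p=wray(u,v,z);d=p-t;print(nm,p[:2].round(4),"X,Y rel",(d@X).round(4),(d@Y).round(4))
```

```text
near far [0.4657 0.0999] X,Y rel -0.0487 -0.0314
near sad [0.4693 0.073 ] X,Y rel -0.0215 -0.032
grip end L [0.5363 0.1186] X,Y rel -0.0565 0.0412
grip end R [0.5642 0.122 ] X,Y rel -0.0557 0.0693
gripbase L [0.5497 0.0597] X,Y rel 0.0037 0.0455
```

>>> {"api": "play_rows", "payload": {
  "rows": [
    [-0.1,0,0,0,0],
    [0,0,-0.2,0,0],
    [0,0,0,0.0385,0],
    [0,0,0,0.0385,0],
    [0,0,0,0.0385,0],
    [0,0,0,0.0385,0],
    [0,0,0,0.0385,0],
    [0,0,0,0.0385,0],
    [0,0,0,0.0385,0],
    [0,0,0,0.0385,0],
    [0,0,0,0.0385,0],
    [0,0,0,0.0385,0],
    [0,0,0,0.0385,0],
    [0,0,0,0.0385,0],
    [0,0,0,0.0385,0],
    [0.12,0,0,0,0],
    [0,0,0,0,0],
    [0,0,0,0,0]
  ]
}}

```text
time_s: 7.35
tool_pos: [0.5242, 0.0445, 0.2208]
tool_rot: [3.132, 0.239, 0.0]
wrist_force: [-1.2, 0.6, 0.2]
width: -0.002
```

Run:
```python
from h import *
import cv2
s=arm.state();t=s["tool_pos"];print(t,s["wrist_force"],s["q"][5])
print(R.from_rotvec(s["tool_rot"]).as_matrix().round(3))
b=(np.array([.4657,.0999,0])+np.array([.4693,.073,0]))/2+.05*Y
print("block c",b,"rel",(b-t)@X,(b-t)@Y)
for n in("scene","wrist","top"):
    p,_=arm.snapshot(n);cv2.imwrite(f"pics/{n}6.png",p[:,:,::-1])
```

```text
[0.52421027 0.04449349 0.22081214] [-1.2236433   0.59671015  0.23698961] 1.2776476988859746
[[ 0.988  0.152  0.   ]
 [ 0.152 -0.988 -0.   ]
 [ 0.     0.    -1.   ]]
block c [0.516925 0.094    0.      ] rel -0.05003726407335973 0.0002739893010333771
```

View pics/wrist6.png

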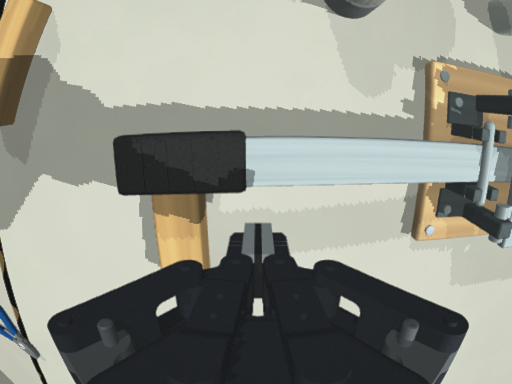

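View pics/top6.png

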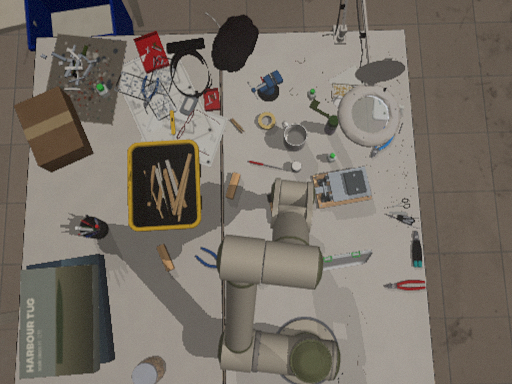

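>>> {"api": "play_rows", "payload": {
  "rows": [
    [0,0,0.11,0,0],
    [0,0,0.11,0,0],
    [0,-0.04,0,0,0],
    [0,-0.04,0,0,0],
    [0,-0.04,0,0,0],
    [0,-0.03,0,0,0],
    [0,-0.03,0,0,0],
    [0,-0.03,0,0,0],
    [0,-0.03,0,0,0],
    [0,0,0,0,0]
  ]
}}

```text
time_s: 8.33
tool_pos: [0.5185, 0.0808, 0.1882]
tool_rot: [-3.132, -0.239, -0.0]
wrist_force: [-0.2, -0.3, 0.2]
width: -0.002
```

Run:
```python
from h import *
import cv2
s=arm.state();t=s["tool_pos"];print(t,s["wrist_force"])
for n in("scene","wrist"):
    p,_=arm.snapshot(n);cv2.imwrite(f"pics/{n}7.png",p[:,:,::-1])
a=cv2.imread("pics/scene7.png")[90:230,210:350];a=cv2.resize(a,(400,400),interpolation=cv2.INTER_CUBIC)
b=cv2.resize(cv2.imread("pics/wrist7.png"),(400,300));c=np.zeros((400,800,3),np.uint8);c[:,:400]=a;c[:300,400:]=b;cv2.imwrite("pics/c7.png",c)
```

```text
[0.51852224 0.0808126  0.1881811 ] [-0.20428599 -0.30562647  0.18154439]
```

View pics/c7.png

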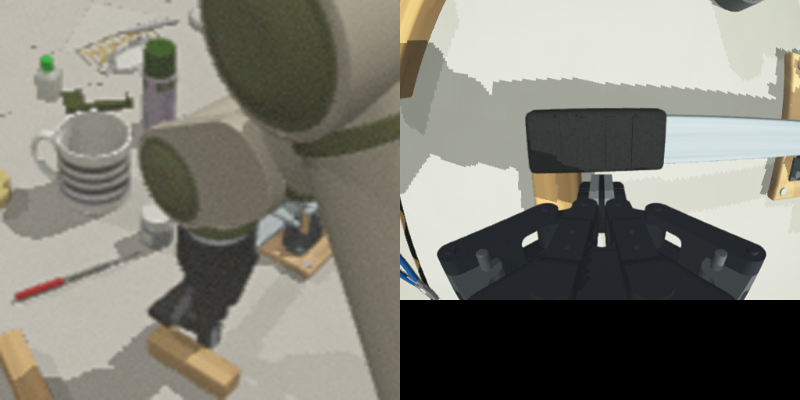

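>>> {"api": "play_rows", "payload": {
  "rows": [
    [0,-0.04,0,0,0],
    [0,-0.04,0,0,0],
    [0,-0.04,0,0,0],
    [0,-0.04,0,0,0],
    [0,-0.04,0,0,0]
  ]
}}

```text
time_s: 8.85
tool_pos: [0.5141, 0.1104, 0.188]
tool_rot: [3.133, 0.238, -0.0]
wrist_force: [-0.1, -1.3, 1.2]
width: 0.003
```

Run:
```python
from h import *
import cv2
s=arm.state();t=s["tool_pos"];print(t,s["wrist_force"])
for n in("scene","wrist"):
    p,_=arm.snapshot(n);cv2.imwrite(f"pics/{n}8.png",p[:,:,::-1])
a=cv2.imread("pics/scene8.png")[90:230,210:350];a=cv2.resize(a,(400,400),interpolation=cv2.INTER_CUBIC)
b=cv2.resize(cv2.imread("pics/wrist8.png"),(400,300));c=np.zeros((400,800,3),np.uint8);c[:,:400]=a;c[:300,400:]=b;cv2.imwrite("pics/c8.png",c)
```

```text
[0.51405482 0.11035457 0.1879618 ] [-0.106645   -1.29973826  1.1530723 ]
```

View pics/c8.png

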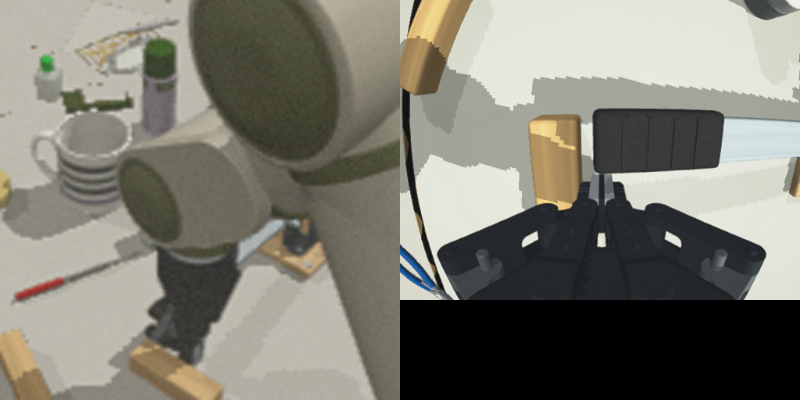

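>>> {"api": "play_rows", "payload": {
  "rows": [
    [0,-0.04,0,0,0],
    [0,-0.04,0,0,0],
    [0,-0.04,0,0,0],
    [0,-0.04,0,0,0],
    [0,-0.02,0,0,0],
    [0,0,0,0,0],
    [0,0.04,0,0,0],
    [0,0,-0.2,0,0],
    [0,0,-0.2,0,0],
    [-0.1,0.1,-0.2,0,0],
    [-0.2,0.1,0,0,0],
    [-0.2,0.1,0,0,0],
    [0,0,0,0,0],
    [0,0,0,0,0]
  ]
}}

```text
time_s: 10.12
tool_pos: [0.4429, 0.0736, 0.2783]
tool_rot: [3.133, 0.234, 0.0]
wrist_force: [0.9, 1.4, -0.7]
width: -0.001
```

Run:
```python
from h import *
import cv2
s=arm.state();t=s["tool_pos"];print(t,s["wrist_force"])
for n in("scene","wrist","top"):
    p,_=arm.snapshot(n);cv2.imwrite(f"pics/{n}9.png",p[:,:,::-1])
```

```text
[0.44294254 0.07356894 0.27833484] [ 0.93908401  1.36343498 -0.68737764]
```

View pics/wrist9.png

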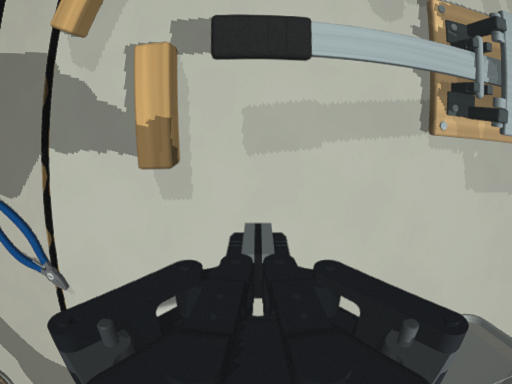

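View pics/scene9.png

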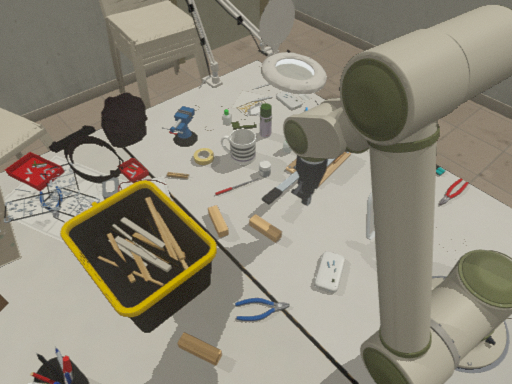

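Run:
```python
from h import *
import cv2
s=arm.state();t=s["tool_pos"]
c=[wray(u,v,z) for u,v,z in((212,16,.062),(310,24,.052),(310,60,.052),(211,57,.062))]
print(np.array(c).round(4),np.mean(c,0).round(4))
print("bar mid at pin",wray(476,66,.044).round(4), wray(312,41,.05).round(4))
print("block", [wray(u,v,.028)[:2].round(4) for u,v in((137,43),(174,43),(177,164),(138,168))])
```

```text
[[0.5669 0.1213 0.062 ]
 [0.5741 0.059  0.052 ]
 [0.5492 0.0555 0.052 ]
 [0.5399 0.1175 0.062 ]] [0.5575 0.0883 0.057 ]
bar mid at pin [ 0.5857 -0.0852  0.044 ] [0.563  0.0558 0.05  ]
block [array([0.5525, 0.1838]), array([0.5536, 0.1534]), array([0.4621, 0.1391]), array([0.4546, 0.1714])]
```

>>> {"api": "play_rows", "payload": {
  "rows": [
    [0.2,0,0,0,0],
    [0.2,0,0,0,0],
    [0.2,0.014,0,0,0],
    [0.163,0,0,0,0],
    [0,0,0.1,0,0],
    [0,0,0.08,0,0],
    [0,0,0,0,0],
    [0,0,0,0,0]
  ]
}}

```text
time_s: 10.93
tool_pos: [0.5575, 0.0902, 0.2504]
tool_rot: [-3.132, -0.239, 0.002]
wrist_force: [-0.7, 0.2, 0.7]
width: -0.001
```

Run:
```python
from h import *
import cv2
s=arm.state();t=s["tool_pos"];print(t,s["wrist_force"])
for n in("scene","wrist","top"):
    p,_=arm.snapshot(n);cv2.imwrite(f"pics/{n}10.png",p[:,:,::-1])
a=cv2.imread("pics/scene10.png")[90:230,210:350];a=cv2.resize(a,(400,400),interpolation=cv2.INTER_CUBIC)
b=cv2.resize(cv2.imread("pics/wrist10.png"),(400,300));c=np.zeros((400,800,3),np.uint8);c[:,:400]=a;c[:300,400:]=b;cv2.imwrite("pics/c10.png",c)
```

```text
[0.55753003 0.09018229 0.25037006] [-0.70112206  0.19733029  0.69224575]
```

View pics/c10.png

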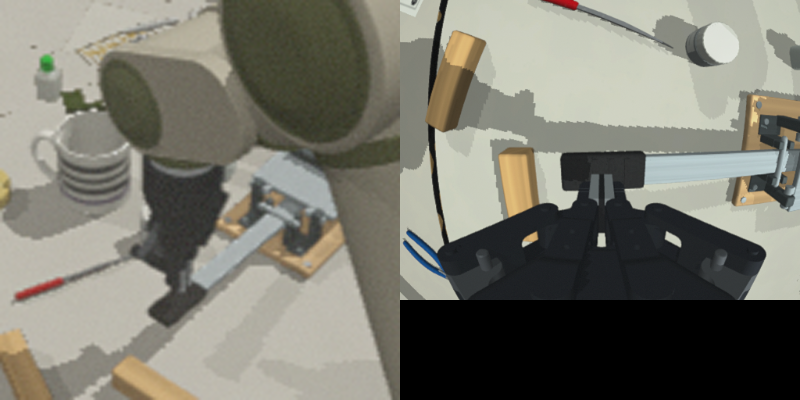

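Run:
```python
from h import *
import cv2
t=arm.state()["tool_pos"]
for u,v,z in((718-0,0,0),):pass
for u,v,z in((206,197,.062),(207,242,.062),(311,194,.052),(309,239,.052)):
    p=wray(u,v,z);print(p[:2].round(4),((p-t)@X).round(4),((p-t)@Y).round(4))
a=cv2.imread("pics/wrist10.png")[170:290,180:340];cv2.imwrite("pics/w10c.png",cv2.resize(a,None,fx=4,fy=4))
```

```text
[0.5722 0.121 ] -0.0285 0.0193
[0.5444 0.1179] -0.0295 -0.0086
[0.5801 0.0607] 0.0324 0.0181
[0.551  0.0558] 0.0328 -0.0114
```

View pics/w10c.png

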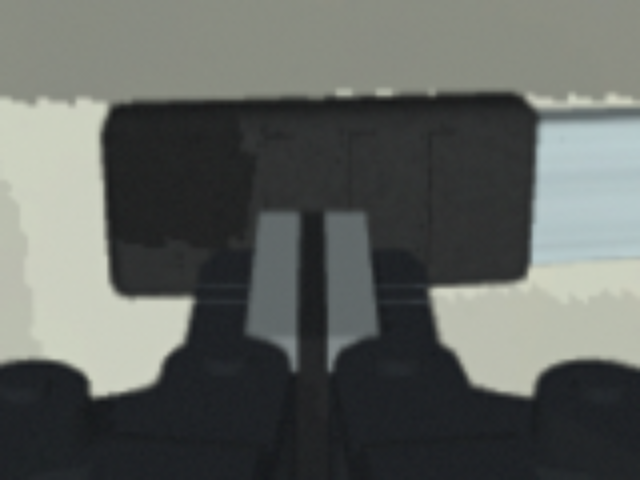

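>>> {"api": "play_rows", "payload": {
  "rows": [
    [0.022,0.01,0.04,0,0],
    [0,0,0.04,0,0],
    [0,0,0.04,0,0],
    [0,0,0.03,0,0],
    [0,0,0.03,0,0],
    [0,0,0.03,0,0],
    [0,0,0.03,0,0],
    [0,0,0.03,0,0],
    [0,0,0.03,0,0],
    [0,0,0,0,0],
    [0,0,0,0,0]
  ]
}}

```text
time_s: 12.0
tool_pos: [0.5607, 0.0888, 0.2061]
tool_rot: [-3.133, -0.238, -0.001]
wrist_force: [0.2, 0.6, 4.8]
width: -0.003
```

Run:
```python
from h import *
import cv2
s=arm.state();t=s["tool_pos"];print(t,s["wrist_force"])
for n in("scene","wrist"):
    p,_=arm.snapshot(n);cv2.imwrite(f"pics/{n}11.png",p[:,:,::-1])
a=cv2.imread("pics/scene11.png")[90:230,210:350];a=cv2.resize(a,(400,400),interpolation=cv2.INTER_CUBIC)
b=cv2.resize(cv2.imread("pics/wrist11.png"),(400,300));c=np.zeros((400,800,3),np.uint8);c[:,:400]=a;c[:300,400:]=b;cv2.imwrite("pics/c11.png",c)
```

```text
[0.56073693 0.08882326 0.20607493] [0.22145441 0.64422714 4.78656799]
```

View pics/c11.png

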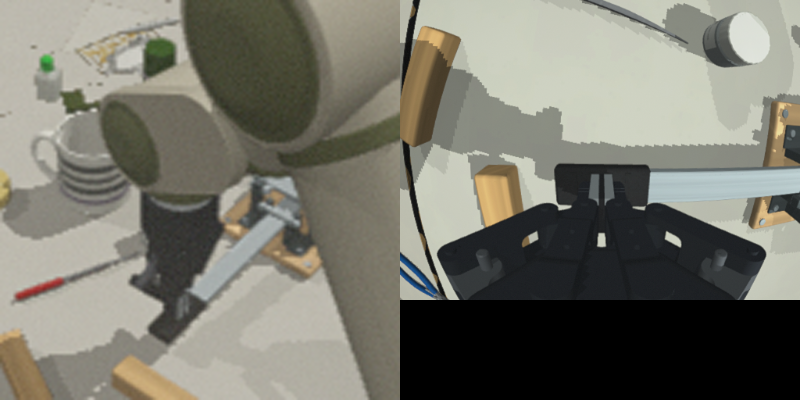

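Lever is going down at 4.8 N. I continue to the table.

>>> {"api": "play_rows", "payload": {
  "rows": [
    [0,0,0.03,0,0],
    [0,0,0.03,0,0],
    [0,0,0.02,0,0],
    [0,0,0.02,0,0],
    [0,0,0.01,0,0],
    [0,0,0,0,0],
    [0,0,0,0,0]
  ]
}}

```text
time_s: 12.68
tool_pos: [0.5608, 0.0885, 0.1901]
tool_rot: [3.132, 0.238, 0.002]
wrist_force: [-0.2, -3.5, 7.7]
width: 0.003
```

>>> {"api": "play_rows", "payload": {
  "rows": [
    [0,0,0.007,0,0],
    [0,0,0,0,0],
    [0,0,0,0,0]
  ]
}}

```text
time_s: 12.93
tool_pos: [0.5608, 0.0885, 0.1899]
tool_rot: [3.131, 0.238, 0.003]
wrist_force: [-3.8, -3.2, 15.6]
width: -0.0
```

Run:
```python
from h import *
import cv2
s=arm.state();t=s["tool_pos"];print(t,s["wrist_force"])
for n in("scene","wrist","top"):
    p,d=arm.snapshot(n);cv2.imwrite(f"pics/{n}12.png",p[:,:,::-1])
    if n=="top":
        cal=arm.calibration("top");T=np.linalg.inv(cal["camera_from_world"])
        d0=np.load("top0.npy")
        for D in(d0,d):
            for u,v in((339,188),(348,187),(362,184),(368,184),(371,186)):
                q=D[v,u];P=T@np.array([(u-cal["cx"])/cal["fx"]*q,-(v-cal["cy"])/cal["fy"]*q,-q,1]);print(u,v,P[:3].round(4))
a=cv2.imread("pics/scene12.png")[90:230,210:350];a=cv2.resize(a,(400,400),interpolation=cv2.INTER_CUBIC)
b=cv2.resize(cv2.imread("pics/wrist12.png"),(400,300));c=np.zeros((600,800,3),np.uint8);c[:400,:400]=a;c[:300,400:]=b
c[300:600,400:]=cv2.resize(cv2.imread("pics/top12.png")[150:240,260:380],(400,300));cv2.imwrite("pics/c12.png",c)
```

```text
[0.56080468 0.08846621 0.18990182] [-3.78197566 -3.17643042 15.60192667]
339 188 [ 0.5839 -0.1479  0.0486]
348 187 [ 0.5826 -0.1774  0.0709]
362 184 [ 0.5936 -0.2309  0.0653]
368 184 [ 0.5962 -0.2568  0.049 ]
371 186 [ 0.5981 -0.2799 -0.0029]
339 188 [ 0.5816 -0.1458  0.0609]
348 187 [ 0.5792 -0.174   0.089 ]
362 184 [ 0.5874 -0.2238  0.0974]
368 184 [ 0.5872 -0.246   0.0955]
371 186 [ 5.976e-01 -2.792e-01 -2.000e-04]
```

View pics/c12.png

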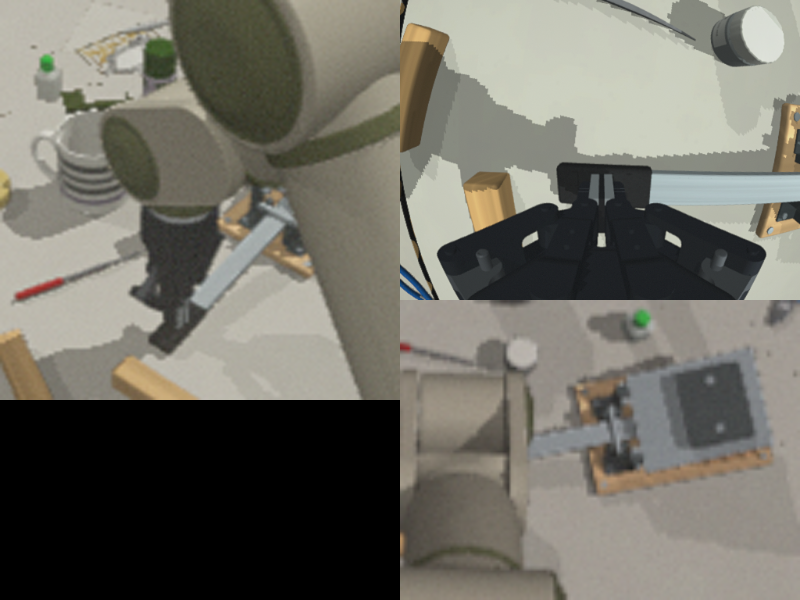

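>>> {"api": "play_rows", "payload": {
  "rows": [
    [0,0,0,0,0],
    [0,0,0,0,0],
    [0,0,0,0,0],
    [0,0,0,0,0]
  ]
}}

```text
time_s: 13.42
tool_pos: [0.5608, 0.0885, 0.1899]
tool_rot: [3.131, 0.238, 0.003]
wrist_force: [-3.6, -2.8, 15.4]
width: -0.0
```

```bash
python3 -c "
from cell import arm
print(arm.state()['wrist_force'],arm.state()['tool_pos']);print(arm.job_done())"
```

```text
[-3.61244388 -2.75154871 15.4138639 ] [0.56079912 0.08846158 0.1899057 ]
the job is handed in; nothing more can be done
None
```

I pushed the block out past the end of the grip, leaving a gap of about 25 mm. I then pressed the grip down to the table with the shut fingertips and handed the job in at about 13.4 s, still holding the lever down.

- **Lever:** the fingertips ended about 17 mm above the table (16 mm expected with the lever right down). The hold was steady at about 15 N downward with about 4.5 N sideways, well above the 3 to 6 N the lever needs.
- **Flap:** depth from the top camera shows its free edge rose from about 49 to 95 mm, an opening of roughly 0.3 rad. The gripper never touched it.
- **Surroundings:** the pot, glue and file look unmoved in the pictures.

**Touched the lever once:** during the first push the wrist force read about 7 N, and the picture suggested a gripper knuckle was touching the lever. I backed off, turned the gripper 90° and finished the push with no contact seen with the lever. The lever's pin still lay in the saddle afterwards.

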